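# Run down the loose wing nut of a bread-slicing fence

### The arm

A 6-joint arm with a two-finger parallel gripper is mounted at the origin on a cart in front of the work surface, level with it; the furniture and walls round the work are solid. World frame = base frame: x ahead of the robot, y to its left, z up, the work surface at z = 0. Lengths are in mm, angles in rad, forces in N, time in s.
With the tool pointing down it reaches from about 250 to 800 mm from the base axis. Payload 8.5 kg.
Tool frame: the origin (TCP) lies at the very end of the fingers, on their centre line; the grasp point (between the pads) lies 19 mm behind it; z points along the fingers, y is the direction in which the jaws open and shut (so a half turn about z gives the same grasp; the last joint's range is limited). The gripper opens to 85 mm and grips with 20 to 120 N. Pads are 22 mm wide; open, the fingers measure 114 mm over their backs; the gripper's body (76 mm by 85 mm) begins 54 mm behind the grasp point. The pads swing forward as they close: fully open they stand 13 mm farther back than shut.
Start: joints at [-1.253, 0.238, -0.013, 1.319, 0, 1.571], TCP at [164.035, -498.669, 231.276] pointing down, gripper open.
Joint ranges: [-2.66, 2.66], [-1.03, 1.9], [-1.14, 1.46], [-1.82, 2.27], [-1.45, 1.34], [-3.14, 3.14]. Speed limits (rad/s): [2.22, 2.22, 2.79, 3.14, 3.14, 3.14].

### API

Orientations are given as a 3x3 rotation matrix whose columns are the frame's x, y, z axes.
In Python, from plant import bot gives the robot as it stands. The module is installed in compiled form; this text tells all that it offers. Calls block until the motion is done:
- bot.move_to(position, orientation): joint-space move of the TCP to a pose.
- bot.move_straight(position, ori=None, vel=150, threshold=None): straight line of the TCP; ori=None keeps the orientation; vel is the mean speed in mm/s. With threshold (N) it stops when the force on the tool has changed by that much, and returns True; else False.
- bot.movej(angles): joint-space move.
- bot.grip(opening, newtons=None): finger opening in mm; newtons is the grip in N (None keeps the last); returns when the fingers have stopped.
- bot.pause(seconds).
- bot.solve_ik(position, orientation): joint angles nearest the present ones, or None.
- bot.capture(name): name is "side" or "top" or "wrist"; returns a dict with "color" (480x640x3 uint8, red, green, blue), "mtx" (3x3 intrinsics, pixels), "R" (3x3) and "t" (3): a world point X has camera coordinates R X + t. Camera axes: x right, y down, z forward; pixel columns grow to the right and rows downward; lengths in mm; the calibration is good to about 2 mm. A picture is of the moment at which its call begins. There is no depth.
A pose or a line that the arm cannot do raises bot.MotionError and nothing moves.
- bot.finish_job(): hands the job in, once; it reports no verdict.
Readings, each from a call of its own:
- bot.get_t(): time.
- bot.get_joint_positions(): joint angles.
- bot.get_qvel(): joint speeds.
- bot.get_joint_torque(): joint torques, N m.
- bot.get_position(): TCP position.
- bot.get_tcp_rot(): TCP orientation.
- bot.get_wrist_force(): force on the tool from outside, world axes, zero at the start.
- bot.get_torque(): the same for the moment, N m.
- bot.get_gripper_width(): finger opening in mm.
Only numpy, scipy, OpenCV 4.12 (cv2) and the standard library are available. Lean on these libraries where they do the work, as an engineer would, in place of code of your own. Each camera call takes 0.05 s, during which the arm holds its last target.

### The job

One of the two wing nuts that hold the fence of the bread-slicing board is loose and stands up on its stud. Spin it down clockwise by pushing its wings round with a fingertip, stroke after stroke, until it is fully seated and turns no further. Do not pinch or grip the nut, do not undo the other nut, and leave the things standing around where they are; end with the hand clear.

Things in the scene. Friction and masses are not known exactly. Their poses are not given: they have to be found in the camera images.
- board: wooden bread-slicing board, 200 x 220 x 18 mm (x, y, z), fixed to the worktop. Origin: centre of its underside, z up. On its left (+y) end a light wooden fence runs along x: a flat foot, top 26 mm above the origin, y = 36 to 106 mm, with two studs at y = 75, x = -45 and +45 mm (which has the loose nut varies), and a wall, y = 29 to 41 mm, top at 54 mm, 34 mm from the stud axes
- stud_loose: the fixed vertical steel stud (8 mm diameter, 40 mm tall) that carries the loose nut. Origin: on its axis at the top face of the fence foot. Axes parallel to the board's
- stud_tight: the same stud with the other nut, which is already tight; 90 mm from the first
- loose_nut (a point): point on the loose steel wing nut's axis at mid-height of its wings, 15 mm above the nut's underside. The wings lie along this frame's +x and -x, 7 to 27 mm from the axis: upright plates 5 mm thick, from 9 mm below to 9 mm above this point; the hub between them is 15 mm across. z up
- nut_loose (a joint): turn of the loose nut in rad: 0 = seated (hard stop), larger = unscrewed; starts at 1 to 1.8 turns. Clockwise from above lowers the value and the nut sinks 6 mm a turn. At 0 the wings lie along the stud's x axis. Slight friction (0.015 N m, about 1 N at the wings); it stays where it is left
- nut_tight (a joint): turn of the tight nut in rad, 0 = seated; same shape; stiff (0.5 N m)
- salt_shaker: bystander: salt shaker, 44 mm diameter, 90 mm tall, standing on the right part of the board. Origin: centre of its underside
- mug: bystander: white mug, 79 mm wide without handle, 89 mm tall, on the worktop left of the board. Origin: centre of its underside
- timer: bystander: round kitchen timer, 67 mm diameter, 57 mm tall, on the worktop left of the board. Origin: centre of its underside

How it is judged (in metres and radians):
At the end, for the whole second after the job is handed in: The loose nut is seated (within 0.4 rad of its stop), the other nut is still tight (within 0.3 rad), and salt shaker, mug and timer are within 20 mm of where they stood (value of joint nut_loose below 0.4 rad and value of joint nut_tight below 0.3 rad and distance of each of salt_shaker, mug, timer from where it was at the start of the episode below 0.02 m); the robot touches nothing.
It fails at once if the loose nut is pinched: more than 1.5 N from the fingers on both opposite faces of one wing or of the hub at once ((contact force between the fingers and loose_a_p above 1.5 N and contact force between the fingers and loose_a_n above 1.5 N) or (contact force between the fingers and loose_b_p above 1.5 N and contact force between the fingers and loose_b_n above 1.5 N) or (contact force between the fingers and loose_hub_p above 1.5 N and contact force between the fingers and loose_hub_n above 1.5 N)).
It fails at once if the tight nut is undone (more than 0.3 rad) (value of joint nut_tight above 0.3 rad).
It fails at once if a bystander is lifted or shifted by more than 20 mm (distance of any of salt_shaker, mug, timer from where it was at the start of the episode above 0.02 m).
It also fails if it takes over 67 s, if anything falls off the work surface, if the arm or the gripper's body presses on something with over 40 N, if the wrist force passes 120 N, or if a joint passes its speed limit or range.

## Working session

There is one attempt and no reset: what is moved stays moved. The work goes in short steps, each a Python script; the robot and the scene stay as the last script left them, time stands still between calls to the robot, and variables do not carry over. Pictures are saved under pics/ and viewed, and the job is handed in when it is done.

```bash
mkdir -p pics; python3 - <<'E'
from plant import bot
import cv2
for n in ("top","side"):
    c=bot.capture(n); cv2.imwrite(f"pics/{n}0.png",c["color"][:,:,::-1])
    print(n,c["mtx"].round(1).tolist(),c["R"].round(4).tolist(),c["t"].round(1).tolist())
print(bot.get_t(),bot.get_gripper_width())
E
```

```text
top [[598.9, 0.0, 329.0], [0.0, 598.9, 241.9], [0.0, 0.0, 1.0]] [[0.0193, -0.9998, -0.0039], [-0.9751, -0.018, -0.2212], [0.2211, 0.008, -0.9752]] [297.7, 475.7, 1016.5]
side [[491.9, 0.0, 314.8], [0.0, 491.9, 241.6], [0.0, 0.0, 1.0]] [[0.9973, -0.0728, 0.0057], [-0.043, -0.6487, -0.7598], [0.059, 0.7576, -0.6501]] [-444.0, 263.0, 627.8]
0.1 85.64982926206804
```

View pics/top0.png

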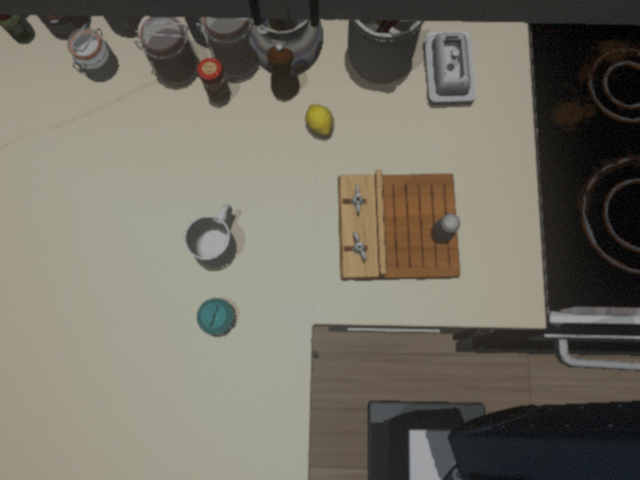

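View pics/side0.png

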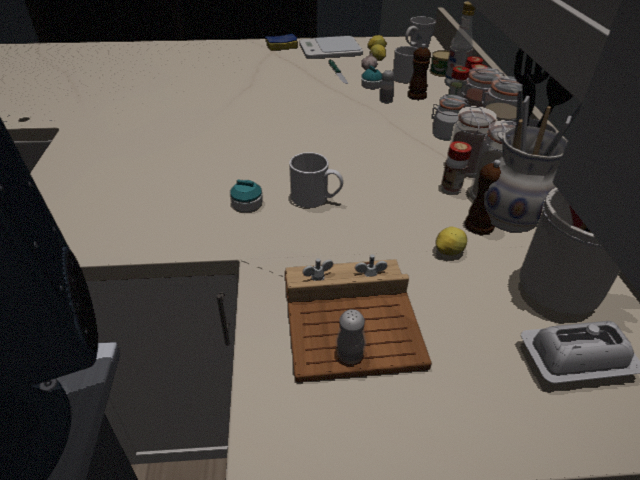

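```bash
python3 - <<'E'
import cv2
a=cv2.imread("pics/top0.png")[160:290,325:475]; cv2.imwrite("pics/topc.png",cv2.resize(a,None,fx=5,fy=5,interpolation=cv2.INTER_CUBIC)[:600])
a=cv2.imread("pics/side0.png")[240:390,275:435]; cv2.imwrite("pics/sidec.png",cv2.resize(a,None,fx=4,fy=4,interpolation=cv2.INTER_CUBIC))
E
```

```text
(no output)
```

View pics/topc.png

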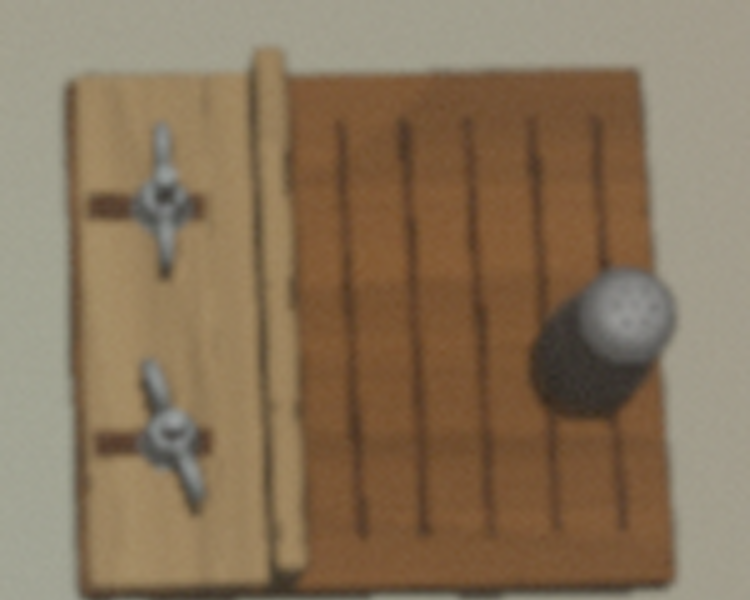

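View pics/sidec.png

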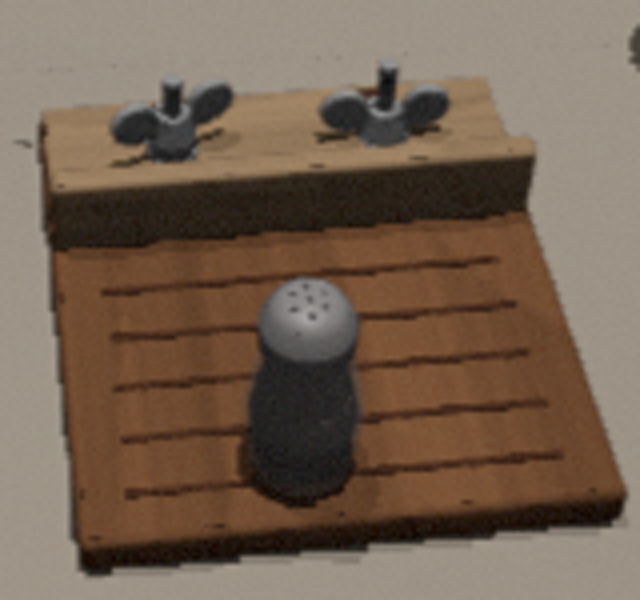

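```bash
cat > h.py <<'E'
import numpy as np, cv2
from scipy.optimize import least_squares
C={'top':(np.array([[598.9,0,329],[0,598.9,241.9],[0,0,1]]),np.array([[0.0193,-0.9998,-0.0039],[-0.9751,-0.018,-0.2212],[0.2211,0.008,-0.9752]]),np.array([297.7,475.7,1016.5])),
'side':(np.array([[491.9,0,314.8],[0,491.9,241.6],[0,0,1]]),np.array([[0.9973,-0.0728,0.0057],[-0.043,-0.6487,-0.7598],[0.059,0.7576,-0.6501]]),np.array([-444.0,263.0,627.8]))}
def proj(n,X):
    K,R,t=C[n]; p=(np.atleast_2d(X)@R.T+t)@K.T; return p[:,:2]/p[:,2:]
def back(n,uv,z):
    K,R,t=C[n]; d=R.T@np.linalg.solve(K,[*uv,1]); o=-R.T@t; return o+d*(z-o[2])/d[2]
def b2w(p,B):
    x,y,a=p; c,s=np.cos(a),np.sin(a); B=np.atleast_2d(B); return np.c_[x+c*B[:,0]-s*B[:,1],y+s*B[:,0]+c*B[:,1],B[:,2]]
E
python3 - <<'E'
from h import *
T=[([100,-110,18],(452.6,174)),([-100,-110,18],(459.4,277)),([100,106,26],(340.2,175.2)),([-100,106,26],(342,276.8)),
   ([45,75,66],(357.6,199)) ]
S=[([-100,-110,18],(295.5,377.5)),([100,-110,18],(430.5,364.3)),([-100,106,26],(285.5,268)),([100,106,26],(397.5,260)),
   ([-45,75,66],(318,259.5)),([45,75,66],(371.8,256))]
T=T[:4]
def res(p,sets):
    r=[]
    for n,L in sets: r.append(proj(n,b2w(p,[a for a,_ in L]))-np.array([b for _,b in L]))
    return np.concatenate(r).ravel()
for sets in ([('top',T)],[('side',S)],[('top',T),('side',S)]):
    o=least_squares(res,[450,-150,0],args=(sets,),x_scale=[10,10,.1]); print(o.x.round(3),o.fun.round(1).reshape(-1,2).tolist())
p=o.x
for x in(-45,45):
    print(b2w(p,[x,75,26]), proj('top',b2w(p,[[x,75,66],[x,75,26]])),proj('side',b2w(p,[[x,75,66],[x,75,26]])))
# nut wing ends, crop coords
for z in (62,68,74):
  a=back('top',(325+152/5,160+365/5),z);b=back('top',(325+197/5,160+505/5),z)
  d=a-b; print(z,(a+b)/2,np.hypot(*d[:2]),np.arctan2(d[1],d[0]))
E
```

```text
[5.12285e+02 1.80366e+02 3.30000e-02] [[0.8, -0.7], [0.5, 0.5], [-0.7, -1.7], [-0.5, 1.7]]
[5.16167e+02 1.77340e+02 3.70000e-02] [[-1.7, -0.3], [2.3, 0.2], [-1.5, -0.8], [0.3, -0.9], [0.0, 0.6], [0.5, 0.2]]
[5.15003e+02 1.78589e+02 3.50000e-02] [[1.6, -2.2], [1.5, -1.0], [0.2, -3.0], [0.5, 0.3], [-2.7, -1.2], [1.1, -0.3], [-2.0, -1.3], [-0.4, -1.3], [-0.6, 0.0], [-0.2, -0.2]]
[[467.44079551 251.99151388  26.        ]] [[359.87825956 242.3323578 ]
 [358.86498213 247.14963504]] [[317.37768199 259.53165726]
 [317.16163853 276.99462907]]
[[557.38717392 255.09779959  26.        ]] [[358.54621991 193.54001409]
 [357.59755645 199.97618374]] [[371.62174891 255.79438778]
 [369.72251372 273.21365208]]
62 [460.06151827 251.76365524  62.        ] 52.993256265808775 0.3130771469365544
68 [458.74817281 252.03192857  68.        ] 52.68624970014499 0.3130771469365552
74 [457.43482735 252.3002019   74.        ] 52.379243134481136 0.31307714693655525
```

The loose nut is the near one (x = -45): top view about (359,246), side view about (318,268), with its wings roughly 18° from world x. The far nut is aligned with the board. The two cameras disagree by several mm, so I'll refine with the wrist camera and check IK over the yaw range.

```bash
cat >> h.py <<'E'
def ori(th,s=1):
    y=np.array([np.cos(th),np.sin(th),0])*s; z=np.array([0,0,-1.]); return np.c_[np.cross(y,z),y,z]
def fpos(c,th,rad,tan,z):
    r=np.array([np.cos(th),np.sin(th)]); t=np.array([-np.sin(th),np.cos(th)])
    return np.array([*(np.array(c[:2])+rad*r+tan*t),z])
E
python3 - <<'E'
from h import *
from plant import bot
for s in (1,-1):
  for d in (170,150,90,30,0,-30,-45):
    th=np.radians(d); q=bot.solve_ik(fpos((463,252),th,25,14,45),ori(th,s)); print(s,d,None if q is None else np.round(q,2))
bot.grip(0,20)
s=1
P=[463-40,252,230]
for th in (np.pi/2,0,-np.pi/2,np.pi):
  q=bot.solve_ik(P,ori(th)); print(th,None if q is None else np.round(q,2))
bot.move_to(P,ori(np.pi/2))
c=bot.capture('wrist'); cv2.imwrite('pics/w1.png',c['color'][:,:,::-1]); print(c['mtx'],c['R'].tolist(),c['t'].tolist(),bot.get_t(),bot.get_position(),bot.get_joint_positions())
E
```

```text
1 170 [ 0.51  0.33 -0.4   0.84  0.   -0.89]
1 150 [ 0.53  0.34 -0.39  0.84  0.   -0.52]
1 90 [ 0.55  0.37 -0.33  0.87  0.    0.55]
1 30 [ 0.52  0.41 -0.27  0.89  0.    1.57]
1 0 [ 0.5   0.42 -0.26  0.9   0.    2.07]
1 -30 [ 0.47  0.41 -0.27  0.89  0.    2.57]
1 -45 [ 0.46  0.4  -0.28  0.89  0.    2.82]
-1 170 [ 0.51  0.33 -0.4   0.84  0.    2.25]
-1 150 [ 0.53  0.34 -0.39  0.84  0.    2.62]
-1 90 [ 0.55  0.37 -0.33  0.87  0.   -2.59]
-1 30 [ 0.52  0.41 -0.27  0.89  0.   -1.57]
-1 0 [ 0.5   0.42 -0.26  0.9   0.   -1.07]
-1 -30 [ 0.47  0.41 -0.27  0.89  0.   -0.57]
-1 -45 [ 0.46  0.4  -0.28  0.89  0.   -0.32]
1.5707963267948966 [ 0.54  0.18 -0.09  1.3   0.    0.54]
0 [ 0.54  0.18 -0.09  1.3   0.    2.11]
-1.5707963267948966 [ 0.54  0.18 -0.09  1.3   0.   -2.6 ]
3.141592653589793 [ 0.54  0.18 -0.09  1.3   0.   -1.03]
[[358.62755738   0.         316.67038869]
 [  0.         358.62755738 236.65927242]
 [  0.           0.           1.        ]] [[0.0016731914903547638, 0.9999985301799369, 0.0003742568663048058], [0.9478077887035576, -0.0017051936366497338, 0.31883771418628243], [0.3188378837326401, -0.00017875297732118772, -0.9478092487121363]] [-252.18344246850177, -440.5307974999797, 243.2514403014032] 3.7167 [423.32512859 251.45745849 229.99305256] [ 5.36063339e-01  1.82776674e-01 -8.92510766e-02  1.29879325e+00
 -1.01447381e-04  5.37435591e-01]
```

View pics/w1.png

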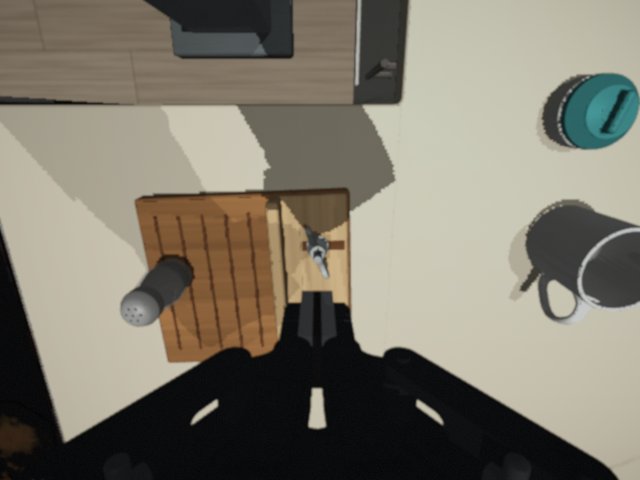

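```bash
python3 - <<'E'
import cv2
a=cv2.imread("pics/w1.png")[180:300,260:370]; cv2.imwrite("pics/w1c.png",cv2.resize(a,None,fx=5,fy=5,interpolation=cv2.INTER_CUBIC))
E
```

```text
(no output)
```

View pics/w1c.png

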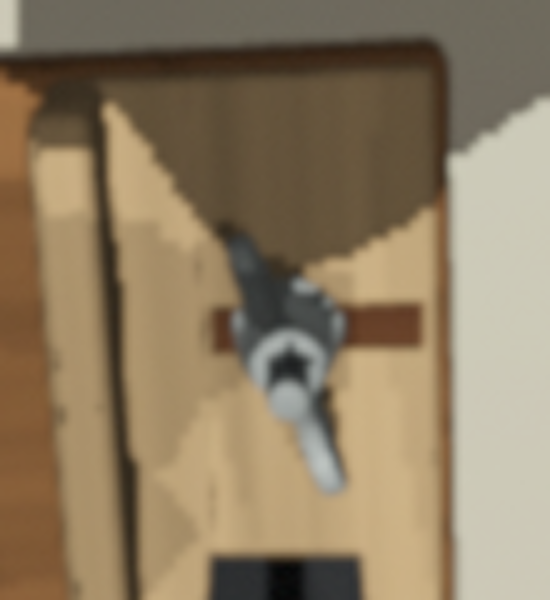

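```bash
cat >> h.py <<'E'
C['w1']=(np.array([[358.6276,0,316.67],[0,358.6276,236.659],[0,0,1]]),np.array([[0.0016731914903547638, 0.9999985301799369, 0.0003742568663048058], [0.9478077887035576, -0.0017051936366497338, 0.31883771418628243], [0.3188378837326401, -0.00017875297732118772, -0.9478092487121363]]),np.array([-252.18344246850177, -440.5307974999797, 243.2514403014032]))
E
python3 - <<'E'
from h import *
f=lambda x,y,z: back('w1',(260+x/5,180+y/5),z).round(1)
print('stud top',f(290,400,66)); print('slot',f(213,330,26),f(420,325,26))
print('board corner',f(440,42,18),'foot',f(435,66,26))
print('tcp px',proj('w1',[423.3,251.5,230]))
for z in (55,60): 
  a,b=f(330,485,z),f(235,235,z); print(z,a,b,(a+b)/2,np.hypot(*(a-b)[:2]),np.arctan2(*(a-b)[1::-1]))
a=0.036
print('stud via corner', b2w((*f(440,42,18)[:2],a),[55,-35,26]))
E
```

```text
stud top [465.6 252.6  66. ]
slot [466.6 237.   26. ] [465.6 279.4  26. ]
board corner [408.6 282.6  18. ] foot [411.8 281.1  26. ]
tcp px [[316.91747219 311.84412923]]
55 [487.9 260.4  55. ] [437.3 242.5  55. ] [462.6  251.45  55.  ] 53.67280503197122 0.3400160537656212
60 [485.6 260.2  60. ] [435.8 242.7  60. ] [460.7  251.45  60.  ] 52.7853199289348 0.33792649508532074
stud via corner [[464.82409171 249.6022499   26.        ]]
```

Wrist view: stud top at about (318,260), which puts the axis at roughly (465.5, 252.4). The wing angle is 0.33 rad, and the closed tips are about 13 mm thick. First I'll push wing A from 19° to -30°.

```bash
cat >> h.py <<'E'
CEN=(465.5,252.4)
def stroke(bot,d0,d1,z=38,rad=20,tan=13.5,thr=12,step=15,zup=85):
    t0=np.radians(d0)
    bot.move_to(fpos(CEN,t0,rad,tan+6,zup),ori(t0))
    if bot.move_straight(fpos(CEN,t0,rad,tan+6,z),vel=60,threshold=12):
        print('blocked on descent',bot.get_position().round(1)); return 'descent'
    hit=None
    if bot.move_straight(fpos(CEN,t0,rad,tan,z),vel=25,threshold=thr): hit=d0
    n=max(1,int(np.ceil(abs(d1-d0)/step)))
    if hit is None:
      for d in np.linspace(d0,d1,n+1)[1:]:
        t=np.radians(d)
        if bot.move_straight(fpos(CEN,t,rad,tan,z),ori(t),vel=25,threshold=thr): hit=d;break
    print('hit',hit,'F',np.round(bot.get_wrist_force(),1),'t',round(bot.get_t(),2),bot.get_position().round(1))
    return hit,t0 if hit==d0 else np.radians(d)
def retreat(bot,z=85,tan=20,rad=20):
    R=bot.get_tcp_rot(); y=R[:,1]; th=np.arctan2(y[1],y[0])
    bot.move_straight(fpos(CEN,th,rad,tan,bot.get_position()[2]),ori(th),vel=50)
    p=np.array(bot.get_position()); p[2]=z; bot.move_straight(p,vel=120)
def shot(bot,name,fn):
    c=bot.capture(name); cv2.imwrite(fn,c['color'][:,:,::-1]); return c
E
python3 - <<'E'
from h import *
from plant import bot
print(stroke(bot,19,-30))
shot(bot,'top','pics/t2.png')
a=cv2.imread("pics/t2.png")[160:290,325:475]; cv2.imwrite("pics/t2c.png",cv2.resize(a,None,fx=4,fy=4,interpolation=cv2.INTER_CUBIC))
shot(bot,'side','pics/s2.png')
a=cv2.imread("pics/s2.png")[200:350,235:435]; cv2.imwrite("pics/s2c.png",cv2.resize(a,None,fx=4,fy=4,interpolation=cv2.INTER_CUBIC))
E
```

```text
hit None F [ 3.3  2.3 -2. ] t 7.63 [489.9 254.3  38.1]
(None, np.float64(-0.5235987755982988))
```

View pics/t2c.png

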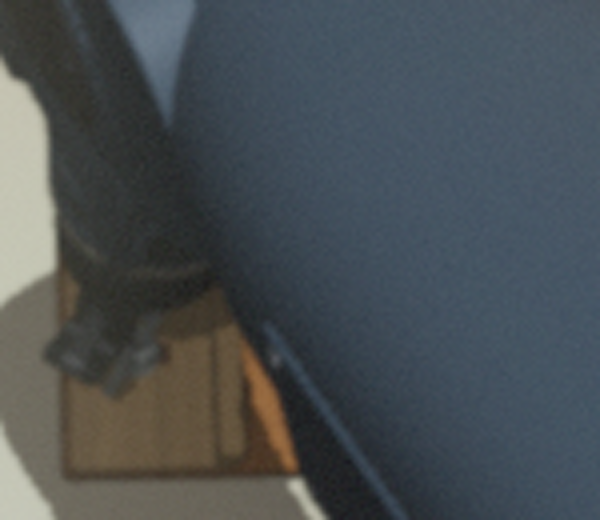

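View pics/s2c.png

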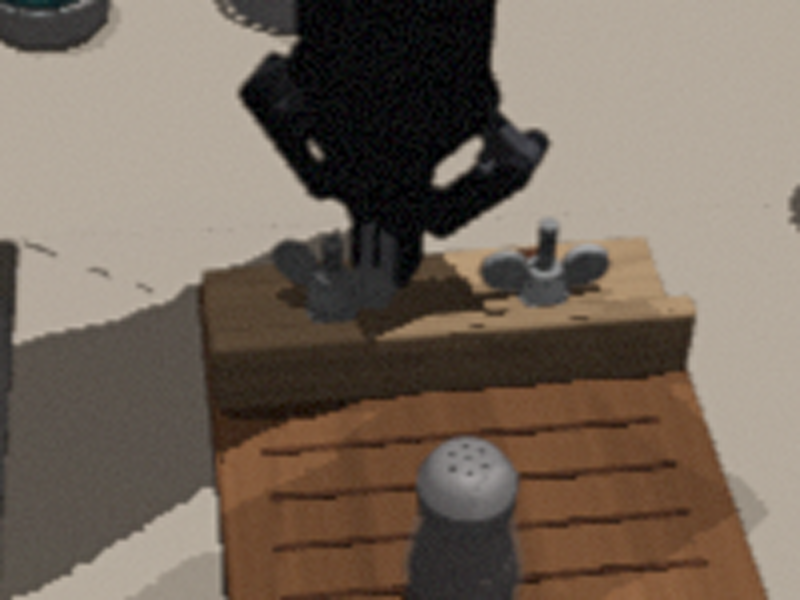

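The nut followed: the side view shows wing A now in front of the fingertip at about (330,270), and the force was small. Next are the half-turn strokes.

```bash
python3 - <<'E'
from h import *
from plant import bot
retreat(bot)
print(stroke(bot,150,-30)); retreat(bot)
print(bot.get_t())
shot(bot,'side','pics/s3.png')
a=cv2.imread("pics/s3.png")[200:350,235:435]; cv2.imwrite("pics/s3c.png",cv2.resize(a,None,fx=4,fy=4,interpolation=cv2.INTER_CUBIC))
E
```

```text
hit None F [0.  1.  0.6] t 17.41 [489.5 254.2  38. ]
(None, np.float64(-0.5235987755982988))
18.2333
```

View pics/s3c.png

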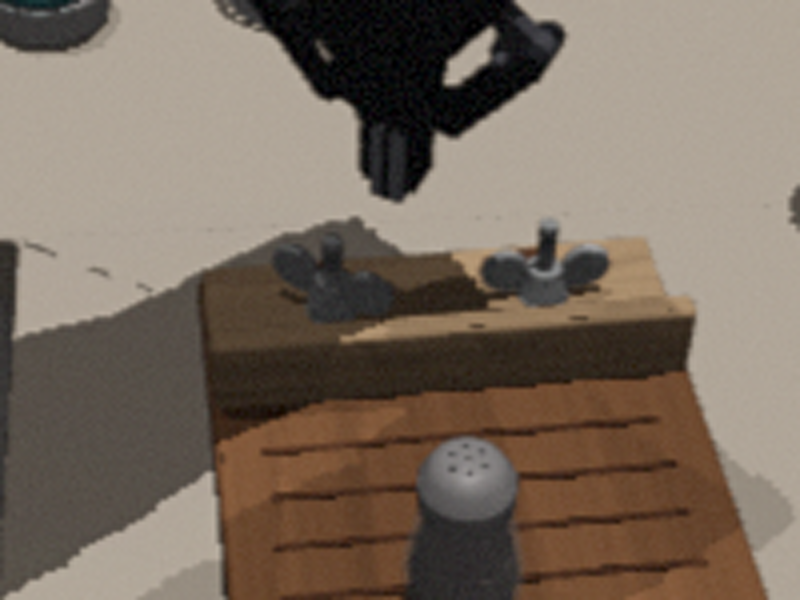

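The nut turned half a turn and the wing lies at about -30°. Next stroke.

```bash
python3 - <<'E'
from h import *
from plant import bot
r=stroke(bot,150,-30,thr=12); print(r); retreat(bot)
print(bot.get_t(),bot.get_gripper_width())
shot(bot,'side','pics/s4.png')
a=cv2.imread("pics/s4.png")[200:350,235:435]; cv2.imwrite("pics/s4c.png",cv2.resize(a,None,fx=4,fy=4,interpolation=cv2.INTER_CUBIC))
E
```

```text
hit -15.0 F [-1.6  6.1  0.3] t 26.54 [486.7 266.4  38.1]
(np.float64(-15.0), np.float64(-0.2617993877991494))
27.3333 -0.022794390778452918
```

View pics/s4c.png

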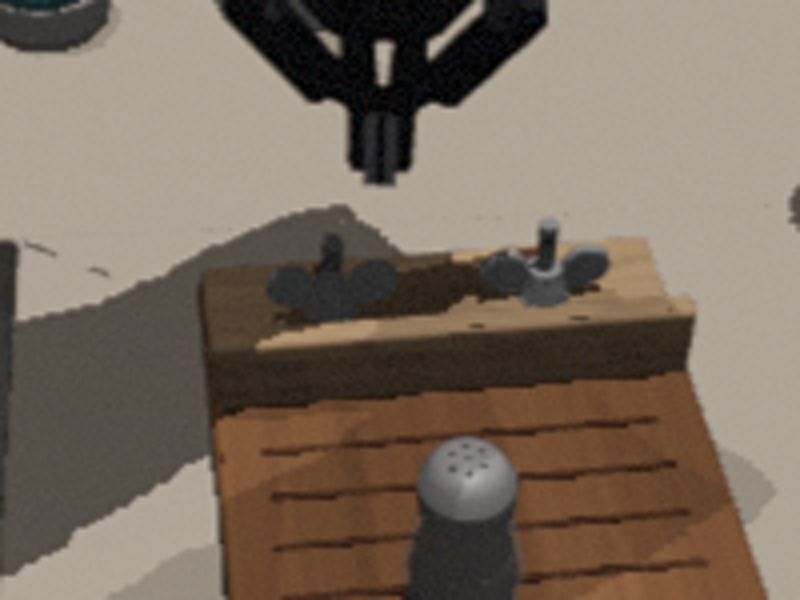

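The stroke stopped on force with the wings along the board's x axis, at the same height as the tight nut. I'll confirm the stop with a second push, then clear the hand and look.

```bash
python3 - <<'E'
from h import *
from plant import bot
r=stroke(bot,12,-14,thr=12,step=4); print(r); retreat(bot,z=140)
bot.move_to([300,-50,260],ori(np.pi/2))
print(bot.get_t(),bot.get_wrist_force())
shot(bot,'side','pics/s5.png'); shot(bot,'top','pics/t5.png')
a=cv2.imread("pics/s5.png")[240:300,275:415]; a=cv2.resize(a,None,fx=4,fy=4,interpolation=cv2.INTER_CUBIC)
b=cv2.imread("pics/t5.png")[170:285,330:470]; b=cv2.resize(b,None,fx=4,fy=3,interpolation=cv2.INTER_CUBIC) if 0 else cv2.resize(b,None,fx=3,fy=3,interpolation=cv2.INTER_CUBIC)
b=cv2.copyMakeBorder(b,0,0,0,a.shape[1]-b.shape[1],cv2.BORDER_CONSTANT)
cv2.imwrite("pics/c5.png",np.vstack([a,b]))
for n,o,w in(('side','pics/side0.png','pics/s5.png'),('top','pics/top0.png','pics/t5.png')):
    A,B=cv2.imread(o),cv2.imread(w)
    # template-track bystanders
    R={'side':{'salt':(335,300,30,65),'mug':(285,150,60,58),'timer':(225,175,42,38)},'top':{'salt':(432,210,30,34),'mug':(182,203,54,64),'timer':(193,294,46,44)}}[n]
    for k,(x,y,ww,h) in R.items():
        m=cv2.matchTemplate(B[y-15:y+h+15,x-15:x+ww+15],A[y:y+h,x:x+ww],cv2.TM_CCOEFF_NORMED); _,v,_,l=cv2.minMaxLoc(m); print(n,k,round(v,3),l[0]-15,l[1]-15)
E
```

```text
hit None F [-2.9 21.8 -4.8] t 30.86 [488.4 265.5  38.4]
(None, np.float64(-0.24434609527920614))
34.2583 [ 0.29935588 -0.00753653 -0.45182235]
side salt 0.99 0 0
side mug 0.998 0 0
side timer 0.998 0 0
top salt 0.996 0 0
top mug 0.999 0 0
top timer 0.998 0 0
```

View pics/c5.png

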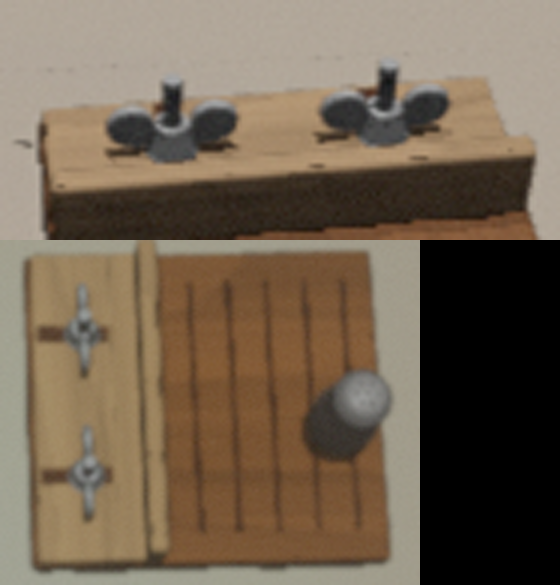

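The final pictures show both nuts at the same height with their wings along the board's x axis. The loose nut is at about (88,473) in the top crop. It held against a 22 N push, no bystander moved, and the hand is clear.

```bash
python3 - <<'E'
from plant import bot
bot.finish_job(); print(bot.get_t())
E
```

```text
the job is handed in; nothing more can be done
the job is handed in; nothing more can be done
```

The loose nut, the near one at x = -45, is spun down and seated, and the job is handed in. I used the closed fingertips in three clockwise strokes, pushing only on the trailing wing face: about 49°, then 180°, then about 150° to the stop.

**Seating:** the third stroke stopped on the force threshold. A second push built up to about 22 N without turning the nut further. In the last side and top pictures its wings lie along the board's x axis, at the same height as the tight nut's.

**Other things:** the tight nut looks unchanged. The salt shaker, mug and timer show no pixel shift in either camera. The hand was well clear, with the wrist force back near zero at 34 s.

**Disagreements:**
- The top and side cameras disagreed by several mm on the stud position, so I used the wrist camera's value.
- In the confirming push the 12 N threshold did not trigger, because each small step added too little force. The stall still showed as the 22 N reading.

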